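# Load an amber bead into the annealing kiln past its sprung flap

## Robot

A 6-joint arm with a two-finger parallel gripper is mounted at the origin on the work surface. World frame = base frame: x ahead of the robot, y to its left, z up, the work surface at z = 0. Lengths are in m, angles in rad, forces in N, time in s.
With the tool pointing down it reaches from about 0.35 to 0.775 m from the base axis. Payload 5.5 kg.
Tool frame: the origin (TCP) lies at the centre of the arm's flange, where the gripper is bolted on; the fingertips stand tips_ahead ahead of it and the grasp point (between the pads) lies 155 mm ahead of it (tips_ahead is the distance from the TCP to the fingertips, in m); x points along the fingers, z is the direction in which the jaws open and shut, and the axes are right-handed (so a half turn about x gives the same grasp; the last joint's range is limited). The gripper opens to 85 mm and grips with 20 to 120 N. Pads are 22 mm wide; open, the fingers measure 114 mm over their backs; the gripper's body (76 mm by 85 mm) begins 54 mm behind the grasp point. The pads swing forward as they close: fully open they stand 13 mm farther back than shut.
Start: joints at [-1.298, 0.313, 0.046, 1.304, 0, 1.431], TCP at [0.231, -0.527, 0.405] pointing down, gripper open.
Joint ranges: [-2.76, 2.76], [-0.86, 1.69], [-1.03, 1.26], [-2.2, 2.34], [-1.47, 1.5], [-3.14, 3.14]. Speed limits (rad/s): [2.57, 2.57, 3.14, 3.14, 3.14, 3.14].

## Interface

Orientations are given as a unit quaternion [x, y, z, w].
In Python, from bench import read_state, get_image, close_job, tips_ahead gives the robot as it stands.
- The arm moves only by the shell command python3 -m jog 'ROWS' [OPENING]. ROWS is JSON, a list of rows, each a list of 4 numbers: the shift along the tool's x, y, z in m, then the turn about the tool's x in degrees. A call has 1 to 5 rows; each row shifts and turns the commanded pose from where the row before left it, along the tool's axes as they then stand; what a row does not reach is not made up. A row lasts 1/12 s, in which the tool goes at most 41.7 mm and 7.16 degrees, less where a joint would pass 70% of its speed; a pose out of reach is approached as far as the arm can. A call is refused whole if a number of a shift passes 0.0417 or a number of a turn 7.16, either way. A call with a gripper value outside its range is refused whole. OPENING is the finger opening in m, from 0 to 0.0854, set as the call begins (- or left out, the last holds). The fingers move at their own pace and stop on an object; the grip force is fixed at half the most. Time passes only in rows, so rows that do not move let the fingers close. It gives the time, the measured TCP pose, the force and the opening at its end, in the units of the state.
- read_state(): the state, without advancing time (a new reading comes with each control period).
- get_image(name): name is "scene" or "top" or "wrist"; returns a dict with "color" (400x640x3 uint8, red, green, blue), "range_z" (400x640 float32, m along the optical axis (not along the pixel's ray), 0 where there is no reading), "fx", "fy", "cx", "cy" (pixels), "T" (4x4, takes a point from camera to world coordinates). Camera axes: x right, y down, z forward; pixel columns grow to the right and rows downward; lengths in m; the calibration is good to about 2 mm. A picture is of the moment at which its call begins.
- close_job(): hands the job in, once; it reports no verdict.
The state is a dict: "time": time; "qpos": joint angles; "dq": joint speeds; "joint_torque": joint torques, N m; "eef_pos": TCP position; "ee_rot": TCP orientation; "force": force on the tool from outside, world axes, zero at the start; "ft_torque": the same for the moment, N m; "gripper_width": opening from 0.0 (shut) to 1.0 (fully open).
Only numpy, scipy, OpenCV 4.12 (cv2) and the standard library are available. Lean on these libraries where they do the work, as an engineer would, in place of code of your own. Each camera call takes 0.05 s, during which the arm holds its last target. There are 200 camera calls.

## Task

Take the punty with the amber bead off the stand and load it into the kiln bead first: push the sprung flap open with it, slide the bead in over the sill and gently on along the hearth until you feel it press the sprung buffer at the back, then let go and leave it lying in the port with the bead against the buffer and the flap sprung shut above the rod. Never push hard on the glass or on the kiln, and leave the green-bead punty and the glass ornament alone.

Things in the scene. Friction and masses are not known exactly. Their poses are not given: they have to be found in the camera images.
- amber_grip (a point): Middle of the cork handle (100 x 18 x 18 mm) of the amber punty, the one to load. x axis: along the punty towards its bead. After the handle comes a thin-walled steel rod 8 mm thick, then the bead, its centre 250 mm from here. Weighs 40 to 65 g; balance point 175 mm from here. Starts level on the stand, axis 60 mm above the table, handle free in the air.
- amber_bead (a point): Centre of the hollow amber glass bead, 30 mm in diameter, at the tip of the amber punty. x axis along the punty, out of the bead end.
- green_grip (a point): Middle of the cork handle of the other punty, with a green bead: same size, parallel to the amber one. To be left alone.
- stand: Steel stand, fixed, base 150 x 190 mm, origin under its centre. Punties lie along its x, beads to +x, at y = 45 and -45 mm (which is where varies), handle middles at x = -150 mm. Their rods rest in open-topped notches 12 mm wide in crossbars at x = -60 and 60 mm: bar tops 56 mm, prongs 68 mm above the table. A punty lifts straight up out of them.
- kiln: Grey bench annealing kiln, cold and fixed: 260 (x) x 240 (y) x 220 mm high, origin under its centre. The front with the port is the face at x = -130 mm; things go in level along +x. Behind the 20 mm deep sill a ramp 45 mm long leads down to a flat hearth 74 mm above the table. A punty with its bead on the hearth and rod on the sill lies level, axis 89 mm above the table.
- port (a point): Middle of the sill's front edge, 85 mm above the table; axes as the kiln's. Port 56 mm wide, 60 mm high, in a wall 20 mm thick. Under it a steel lip sticks out 18 mm, its top 78 mm above the table; an orange stripe as wide as the port marks the roof above it.
- hearth (a point): Point on the hearth, 74 mm above the table, in the kiln's middle plane, 80 mm behind the front face. Somewhere behind it stands a broad firebrick buffer, out of sight, its place not known: it is met when the bead's centre is 95 to 135 mm behind the front face. It yields on a soft spring (0.3 N per mm, 18 mm of travel, slow to return), then is solid.
- flap (a joint): Orange flap closing the port from behind, hinged at the port's top (147 mm above the table, 23 mm behind the front face), 52 mm long, swinging inwards; closed, its edge is 10 mm above the sill, just over a rod that lies there. Rad: 0 closed, 1.4 wide open. Sprung and damped: the bead needs about 2 to 6 N to push it open, and is past it with its centre 75 mm behind the front face.
- ornament_center (a point): Middle of a clear glass ornament 87 mm tall, 48 mm wide, on the bench. To be left alone.

How it is judged:
On the way, in this order (a step that is already met when the one before it is completed fails the run):
1. the amber bead holds the flap open and is inside the port (value of joint flap above 0.5 rad and x of amber_bead in the frame of port above 0.03 m and contact force between amber and flap above 0.3 N), for 0.1 s.
2. the bead presses the buffer (contact force between amber and buffer above 1 N), for 0.2 s.
At the end, for the whole second after the job is handed in: The amber punty lies at rest in the port, released, its bead down on the hearth and against the buffer (gap under 3 mm), its axis within 0.2 rad of the kiln's, the flap sprung shut above its rod (x of amber_bead in the frame of buffer above -0.018 m and z of amber_bead in the frame of port below 0.01 m and x of amber_bead in the frame of port above 0.08 m and angle between the x axis of amber_bead and the x axis of port, either way round below 0.2 rad and linear speed of amber below 0.02 m/s and value of joint flap below 0.15 rad); the robot touches nothing.
It fails at once if the amber punty presses or strikes the kiln, flap or buffer with more than 20 N (contact force between amber and kiln above 20 N).
It fails at once if the robot presses the kiln with more than 20 N (contact force between the arm and kiln above 20 N).
It fails at once if the green punty is displaced by more than 20 mm (distance of green_grip from where it was at the start of the episode above 0.02 m).
It fails at once if the glass ornament is displaced by more than 20 mm (distance of ornament_center from where it was at the start of the episode above 0.02 m).
It also fails if it takes over 61 s, if anything falls off the work surface, if the arm or the gripper's body presses on something with over 40 N, if the wrist force passes 120 N, or if a joint passes its speed limit or range.

## Working session

There is one attempt and no reset: what is moved stays moved. The work goes in short steps, Python scripts to look and compute and a shell command to move; the robot and the scene stay as the last step left them, time stands still between calls to the robot, and variables do not carry over. Pictures are saved under pics/ and viewed, about 8 in all and at most 12, crops included, and the job is handed in when it is done.

```bash
mkdir -p pics; ls
python3 - <<'E'
from bench import *
import cv2,numpy as np
s=read_state();print(s, tips_ahead)
for n in("scene","top"):
    d=get_image(n);cv2.imwrite(f"pics/{n}0.png",d["color"][:,:,::-1]);np.savez(f"{n}0.npz",**d);print(n,d["T"].round(3).tolist(),d["fx"],d["cx"],d["cy"])
E
```

```text
pics
{'time': 0.0, 'qpos': array([-1.29761203e+00,  3.13995467e-01,  4.49809630e-02,  1.30358758e+00,
       -4.11572792e-05,  1.43117239e+00]), 'dq': array([-0.00145182,  0.00124708,  0.00146381,  0.00010346, -0.00153939,
        0.00103736]), 'joint_torque': array([ 2.31812141e-03, -4.80631542e+01,  2.98531544e+01,  1.94945204e-02,
       -1.54982706e-05, -3.31579724e-07]), 'eef_pos': array([ 0.23060091, -0.52652036,  0.4038122 ]), 'ee_rot': array([ 0.38732544,  0.59234783, -0.38650673,  0.59136756]), 'force': array([-0.55913139,  0.79721326, -0.3049148 ]), 'ft_torque': array([ 0.0197453 , -0.00021895, -0.01072036]), 'gripper_width': 0.9991742263732774} 0.1734
scene [[0.997, 0.07, -0.032, 0.652], [0.077, -0.948, 0.31, -0.399], [-0.009, -0.312, -0.95, 1.341], [0.0, 0.0, 0.0, 1.0]] 513.6853338117112 307.9149272117816 202.51832516185945
top [[0.016, -0.981, 0.196, 0.373], [-1.0, -0.015, 0.004, 0.008], [-0.001, -0.196, -0.981, 1.33], [0.0, 0.0, 0.0, 1.0]] 393.1682162682927 319.85402704369403 198.45466190608883
```

View pics/scene0.png

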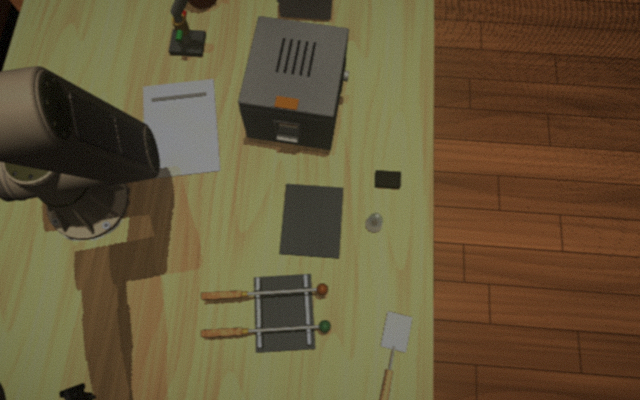

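View pics/top0.png

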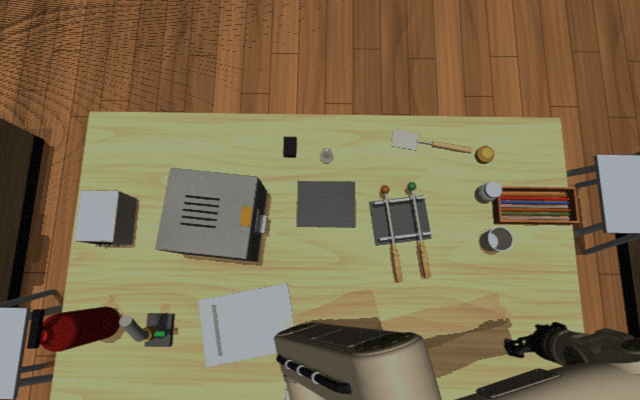

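Scene view: the kiln is at (295,80) with its port facing the lower side (-y) and the stripe at (287,102). The amber punty runs from the handle at (225,295) to the bead at (322,290), with green at (325,326) and the ornament at (373,222). The top view agrees. Next I'll measure these.

```bash
cat > h.py <<'E'
import numpy as np,cv2
def cloud(d):
    z=d["range_z"];v,u=np.mgrid[:z.shape[0],:z.shape[1]]
    p=np.stack([(u-d["cx"])/d["fx"]*z,(v-d["cy"])/d["fy"]*z,z],-1)
    P=p@d["T"][:3,:3].T+d["T"][:3,3];P[z==0]=np.nan;return P
E
python3 - <<'E'
from h import *
for n,roi in(("scene",dict(st=(190,262,345,360),k=(235,10,355,155),orn=(360,208,388,236))),("top",dict(st=(365,175,440,285),k=(150,160,275,265),orn=(316,145,336,166)))):
    d=np.load(n+"0.npz");P=cloud(d);hsv=cv2.cvtColor(d["color"],cv2.COLOR_RGB2HSV)
    def sub(r):
        a,b,c,e=roi[r];return P[b:e,a:c].reshape(-1,3),hsv[b:e,a:c].reshape(-1,3).astype(int)
    p,h=sub("st")
    m=(p[:,2]>.045)&(p[:,2]<.1);q=p[m];hh=h[m]
    c=(hh[:,1]>90)&((hh[:,0]<25)|(hh[:,0]>40))
    lab=None
    for name,mm in(("brown",(hh[:,1]>100)&(hh[:,0]<28)),("green",(hh[:,1]>80)&(hh[:,0]>40)&(hh[:,0]<95)),("grey",hh[:,1]<=80)):
        g=q[mm]
        if len(g)<3: print(n,name,len(g));continue
        _,l,ce=cv2.kmeans(g.astype(np.float32),min(3,len(g)),None,(3,50,1e-5),5,0)
        for i in range(len(ce)):
            w=g[l[:,0]==i];print(n,name,len(w),ce[i].round(4),w.min(0).round(3),w.max(0).round(3))
    p,h=sub("k");m=abs(p[:,2]-.22)<.012
    r=cv2.minAreaRect(p[m][:,:2].astype(np.float32)*1000);print(n,"kilntop",r,np.nanmedian(p[m][:,2]))
    m=m&(h[:,1]>120);g=p[m];r=cv2.minAreaRect(g[:,:2].astype(np.float32)*1000);print("stripe",len(g),g.mean(0),r)
    m=(p[:,2]>.068)&(p[:,2]<.085);print("lip",m.sum(),p[m].mean(0),p[m].min(0),p[m].max(0))
    p,h=sub("orn");m=(p[:,2]>.02);print("orn",p[m].mean(0),p[m].min(0),p[m].max(0))
E
```

```text
scene brown 354 [ 0.4179 -0.2381  0.0671] [ 0.363 -0.252  0.049] [ 0.475 -0.224  0.074]
scene brown 116 [ 0.6602 -0.2092  0.069 ] [ 0.645 -0.308  0.058] [ 0.684 -0.189  0.078]
scene brown 360 [ 0.4302 -0.3268  0.0674] [ 0.376 -0.342  0.048] [ 0.488 -0.312  0.077]
scene green 30 [ 0.6661 -0.2911  0.0721] [ 0.661 -0.3    0.067] [ 0.671 -0.283  0.076]
scene green 31 [ 0.6732 -0.3008  0.0708] [ 0.665 -0.306  0.061] [ 0.682 -0.295  0.076]
scene green 26 [ 0.6776 -0.2889  0.0704] [ 0.671 -0.296  0.063] [ 0.684 -0.282  0.078]
scene grey 241 [ 0.5146 -0.2256  0.0602] [ 0.476 -0.27   0.045] [ 0.575 -0.186  0.072]
scene grey 256 [ 0.5257 -0.3126  0.0601] [ 0.489 -0.355  0.046] [ 0.585 -0.272  0.072]
scene grey 409 [ 0.6218 -0.2571  0.0601] [ 0.577 -0.339  0.046] [ 0.66  -0.168  0.072]
scene kilntop ((549.814453125, 330.31158447265625), (264.75897216796875, 240.55813598632812), 84.89681243896484) 0.21974894466298478
stripe 264 [0.54054137 0.21910553 0.22096318] ((540.6497192382812, 220.5512237548828), (34.652549743652344, 55.2431526184082), 85.79297637939453)
lip 441 [0.54022983 0.203723   0.07
[... 764 characters left out ...]
5] [ 0.648 -0.166  0.073]
top grey 246 [ 0.5131 -0.265   0.0606] [ 0.477 -0.351  0.045] [ 0.56  -0.181  0.073]
top grey 148 [ 0.6214 -0.2938  0.0607] [ 0.562 -0.332  0.046] [ 0.662 -0.249  0.073]
top kilntop ((550.4705810546875, 334.575439453125), (261.09063720703125, 240.49171447753906), 84.86437225341797) 0.2213312250358066
stripe 196 [0.54056477 0.22243755 0.2227187 ] ((540.79833984375, 222.52719116210938), (29.414039611816406, 56.13212203979492), 85.7667465209961)
lip 174 [0.53491061 0.20570569 0.07851422] [0.42145816 0.18720905 0.0681825 ] [0.65843254 0.45401674 0.08489071]
orn [ 0.7817855  -0.00542551  0.06358567] [ 0.76925867 -0.02285995  0.02049155] [0.80452236 0.01128481 0.09054796]
```

```bash
cat >> h.py <<'E'
from bench import *
from scipy.spatial.transform import Rotation as R
def rot(s): return R.from_quat(s["ee_rot"]).as_matrix()
def plan(target,yaw):
    """target TCP xyz, yaw(deg) of the punty; prints tool-axes shift and turn"""
    s=read_state();M=rot(s);d=M.T@(np.array(target)-s["eef_pos"])
    zy=np.degrees(np.arctan2(M[1,2],M[0,2]))
    t=(zy-(yaw+90)+90)%180-90   # turn about tool x (down): + lowers yaw
    print("t",s["time"],"pos",s["eef_pos"].round(4),"F",s["force"].round(2),"q",s["qpos"].round(2),"grip",round(s["gripper_width"]*85.4,1))
    print("tool axes x,y,z:",M.T.round(3).tolist());print("zyaw",zy.round(2),"shift tool mm",(d*1000).round(1),"turn deg",t.round(2))
E
python3 -c "
from h import *
plan([.4178,-.235,.30],7.8)"
```

```text
t 0.1 pos [ 0.2306 -0.5265  0.4039] F [-0.58  0.87  0.23] q [-1.3   0.31  0.05  1.3  -0.    1.43] grip 85.5
tool axes x,y,z: [[-0.0, 0.002, -1.0], [0.916, 0.401, 0.0], [0.401, -0.916, -0.002]]
zyaw -66.35 shift tool mm [ 104.3  288.4 -191.8] turn deg 15.85
```

```bash
python3 -m jog '[[0.01,0.0288,-0.0192,0],[0.01,0.0288,-0.0192,0],[0.01,0.0288,-0.0192,0],[0.01,0.0288,-0.0192,0],[0.01,0.0288,-0.0192,0]]' 0.05 && python3 -m jog '[[0.01,0.0288,-0.0192,0],[0.01,0.0288,-0.0192,0],[0.01,0.0288,-0.0192,0],[0.01,0.0288,-0.0192,0],[0.01,0.0288,-0.0192,0]]' && python3 -m jog '[[0,0,0,5.3],[0,0,0,5.3],[0,0,0,5.2],[0,0,0,0]]'
python3 - <<'E'
from h import *
plan([.4178,-.235,.215],7.8)
d=get_image("wrist");cv2.imwrite("pics/w1.png",d["color"][:,:,::-1]);np.savez("w1.npz",**d)
P=cloud(d);hsv=cv2.cvtColor(d["color"],cv2.COLOR_RGB2HSV).astype(int)
m=(P[...,2]>.05)&(P[...,2]<.085)&(hsv[...,1]>100)&(hsv[...,0]<28)
n,l,st,c=cv2.connectedComponentsWithStats(m.astype(np.uint8))
for i in range(1,n):
    if st[i,4]>300:
        g=P[l==i];r=cv2.minAreaRect(g[:,:2].astype(np.float32)*1000);print(st[i],g.mean(0),r)
E
```

```text
time: 0.52
eef_pos: [0.3244, -0.3795, 0.3538]
ee_rot: [0.387, 0.592, -0.387, 0.592]
force: [0.9, -0.6, -0.2]
gripper_width: 0.587
time: 0.93
eef_pos: [0.4179, -0.2336, 0.3041]
ee_rot: [0.387, 0.592, -0.387, 0.592]
force: [0.9, -0.1, -0.1]
gripper_width: 0.589
time: 1.27
eef_pos: [0.4175, -0.2347, 0.3043]
ee_rot: [0.465, 0.533, -0.465, 0.532]
force: [-0.2, 0.6, 0.1]
gripper_width: 0.587
t 1.2667 pos [ 0.4175 -0.2347  0.3043] F [-0.25  0.59  0.11] q [-0.68  0.19 -0.38  1.01 -0.    2.33] grip 50.1
tool axes x,y,z: [[-0.001, 0.001, -1.0], [0.991, 0.135, -0.001], [0.135, -0.991, -0.001]]
zyaw -82.21 shift tool mm [89.3  0.3  0.4] turn deg -0.01
[ 307  131   25  143 3200] [ 0.4232689  -0.23532     0.06822758] ((420.6750183105469, -235.69287109375), (113.24858093261719, 17.995859146118164), 7.867472171783447)
[ 414  130   42  144 3836] [ 0.43379276 -0.32216615  0.06676764] ((433.10113525390625, -324.1591491699219), (113.30121612548828, 18.08827018737793), 7.806952476501465)
```

View pics/w1.png

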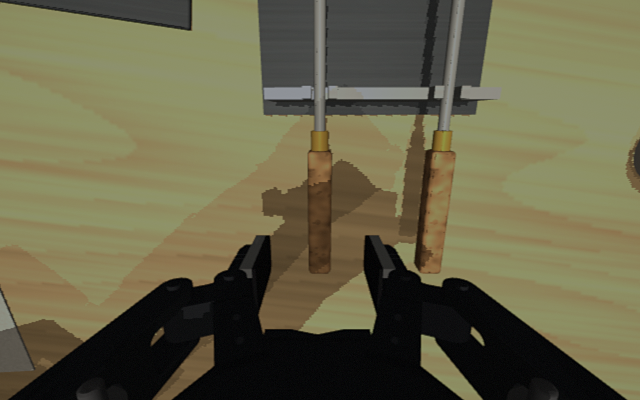

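Wrist view: the amber handle at (319,210) sits centred between the jaws at (258,265) and (375,265), and is parallel to the tool. I'll descend and grip.

```bash
python3 -m jog '[[0.03,0,0,0],[0.03,0,0,0],[0.02,0,0,0],[0.0093,0,0,0],[0,0,0,0]]' && python3 -m jog '[[0,0,0,0],[0,0,0,0],[0,0,0,0],[0,0,0,0],[0,0,0,0]]' 0.005 && python3 -m jog '[[0,0,0,0],[0,0,0,0],[0,0,0,0],[0,0,0,0]]' && python3 -m jog '[[-0.01,0,0,0],[-0.02,0,0,0],[-0.03,0,0,0],[-0.03,0,0,0],[-0.02,0,0,0]]'
```

```text
time: 1.73
eef_pos: [0.4164, -0.2348, 0.2133]
ee_rot: [0.464, 0.535, -0.464, 0.532]
force: [-0.5, -0.9, 0.8]
gripper_width: 0.585
time: 2.15
eef_pos: [0.4181, -0.2359, 0.2166]
ee_rot: [0.465, 0.532, -0.465, 0.534]
force: [-0.1, -0.9, 2.4]
gripper_width: 0.197
time: 2.48
eef_pos: [0.4181, -0.2358, 0.2161]
ee_rot: [0.465, 0.532, -0.465, 0.534]
force: [1.1, -1.7, 4.1]
gripper_width: 0.197
time: 2.9
eef_pos: [0.417, -0.2349, 0.3276]
ee_rot: [0.464, 0.533, -0.465, 0.533]
force: [1.1, -0.5, 0.5]
gripper_width: 0.2
```

```bash
python3 -m jog '[[0,0.01,-0.01,0],[0,0.02,-0.02,0],[0,0.026,-0.026,0],[0,0.028,-0.026,0],[0,0.024,-0.023,0]]' && python3 -m jog '[[0,0,0,-4],[0,0,0,-6],[0,0,0,-7],[0,0,0,-7],[0,0,0,-7]]' && python3 -m jog '[[0,0,0,-7],[0,0,0,-7],[0,0,0,-7],[0,0,0,-7],[0,0,0,-7]]' && python3 -m jog '[[0,0,0,-6],[0,0,0,-5],[0,0,0,0],[0,0,0,0]]'
cat > m.py <<'E'
from h import *
import sys
plan([.510,-.116,.262],84.9)
for n in("scene","top"):
    d=get_image(n);P=cloud(d);hsv=cv2.cvtColor(d["color"],cv2.COLOR_RGB2HSV).astype(int)
    if len(sys.argv)>1: cv2.imwrite(f"pics/{n}{sys.argv[1]}.png",d["color"][:,:,::-1])
    lo=np.array([.48,.05,.08]) ;hi=np.array([.60,.20,.24])
    if len(sys.argv)>2: lo[1]=float(sys.argv[2])
    box=((P>lo)&(P<hi)).all(-1)&(hsv[...,1]>120)&((hsv[...,0]<20)|(hsv[...,0]>170))
    g=P[box]; cam=d["T"][:3,3]
    # bead = sphere fit (r=15 mm) ; keep points within the blob
    from scipy.optimize import least_squares
    c0=np.median(g,0);g=g[np.linalg.norm(g-c0,axis=1)<.02]
    f=least_squares(lambda c:np.linalg.norm(g-c,axis=1)-.015,c0-.012*(cam-c0)/np.linalg.norm(cam-c0),loss="soft_l1",f_scale=.002)
    print(n,len(g),"bead centroid",g.mean(0).round(4),"fit",f.x.round(4))
E
python3 m.py 2
```

```text
time: 3.32
eef_pos: [0.5101, -0.1147, 0.3253]
ee_rot: [0.464, 0.534, -0.465, 0.532]
force: [0.0, -0.5, -0.5]
gripper_width: 0.2
time: 3.73
eef_pos: [0.5093, -0.1159, 0.3249]
ee_rot: [0.303, 0.64, -0.303, 0.638]
force: [0.3, 0.9, -0.4]
gripper_width: 0.197
time: 4.15
eef_pos: [0.5092, -0.1161, 0.325]
ee_rot: [0.097, 0.702, -0.097, 0.699]
force: [-0.1, 0.2, -0.8]
gripper_width: 0.2
time: 4.48
eef_pos: [0.5095, -0.1163, 0.3251]
ee_rot: [0.033, 0.707, -0.032, 0.706]
force: [0.8, -0.4, -0.5]
gripper_width: 0.198
t 4.4833 pos [ 0.5095 -0.1163  0.3251] F [ 0.8  -0.41 -0.51] q [-0.38  0.25 -0.24  1.08 -0.    1.28] grip 16.9
tool axes x,y,z: [[-0.002, 0.001, -1.0], [0.092, 0.996, 0.0], [0.996, -0.092, -0.002]]
zyaw -5.28 shift tool mm [63.1  0.3  0.6] turn deg -0.18
scene 101 bead centroid [0.5317 0.1229 0.1766] fit [0.5307 0.1259 0.1669]
top 66 bead centroid [0.5305 0.1281 0.1794] fit [0.5315 0.1295 0.1684]
```

Measured: the bead is at about (0.531, 0.128, 0.168), which is on the kiln axis to within 1 mm and level. I'll lower to port height and check it visually.

```bash
python3 -m jog '[[0.015,0,0,0],[0.02,0,0,0],[0.016,0,0,0],[0.01,0,0,0],[0,0,0,0]]'; python3 m.py 3; python3 -c "
import cv2
a=cv2.imread('pics/scene3.png')[80:240,220:380];cv2.imwrite('pics/c3.png',cv2.resize(a,(600,600),interpolation=2))"
```

```text
time: 5.0
eef_pos: [0.509, -0.1161, 0.2622]
ee_rot: [0.033, 0.708, -0.032, 0.705]
force: [-0.1, -0.0, 0.6]
gripper_width: 0.197
t 5.0 pos [ 0.509  -0.1161  0.2622] F [-0.12 -0.03  0.57] q [-0.38  0.3  -0.33  0.94 -0.    1.28] grip 16.8
tool axes x,y,z: [[-0.004, 0.002, -1.0], [0.091, 0.996, 0.001], [0.996, -0.091, -0.004]]
zyaw -5.2 shift tool mm [0.1 0.2 1. ] turn deg -0.1
scene 80 bead centroid [0.5313 0.1238 0.1146] fit [0.5296 0.1257 0.1039]
top 59 bead centroid [0.5299 0.1279 0.1172] fit [0.532  0.1299 0.1068]
```

View pics/c3.png

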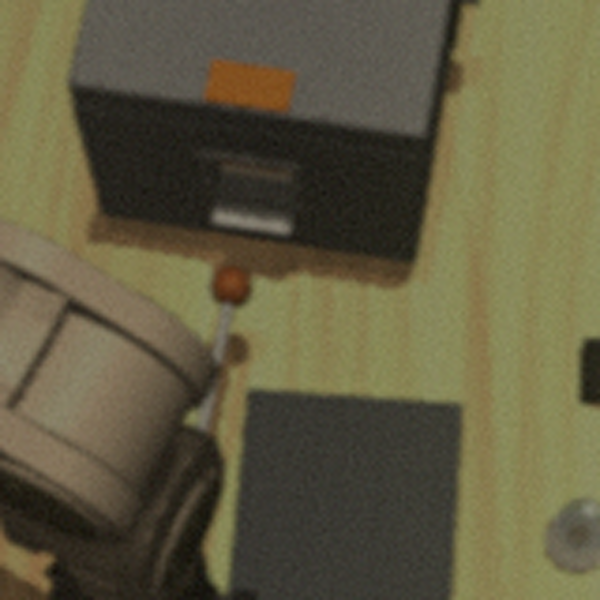

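Crop: the bead at (232,287) lies level in front of the port, whose lip is at (252,218) and stripe at (252,85). The line is consistent with the camera fit, so I'll go in.

```bash
python3 -m jog '[[0,0.008,0,0],[0,0.015,0,0],[0,0.015,0,0],[0,0.01,0,0],[0,0.006,0,0]]' && python3 -m jog '[[0,0.005,0,0],[0,0.005,0,0],[0,0.004,0,0],[0,0.004,0,0],[0,0.003,0,0]]' && python3 -m jog '[[0,0.003,0,0],[0,0.003,0,0],[0,0.003,0,0],[0,0.003,0,0]]' && python3 -m jog '[[0,0.003,0,0],[0,0.003,0,0],[0,0.003,0,0],[0,0.003,0,0]]'; python3 -c "
from h import *
plan([.510,-.116,.262],84.9)"
```

```text
time: 5.52
eef_pos: [0.5153, -0.0615, 0.2653]
ee_rot: [0.031, 0.706, -0.031, 0.707]
force: [0.3, 0.1, -0.7]
gripper_width: 0.2
time: 5.93
eef_pos: [0.5169, -0.0417, 0.2644]
ee_rot: [0.032, 0.706, -0.032, 0.706]
force: [-0.2, 0.8, 0.0]
gripper_width: 0.195
time: 6.27
eef_pos: [0.518, -0.0302, 0.2644]
ee_rot: [0.031, 0.706, -0.033, 0.706]
force: [0.3, -4.4, -0.5]
gripper_width: 0.196
time: 6.6
eef_pos: [0.5191, -0.0182, 0.2645]
ee_rot: [0.031, 0.706, -0.032, 0.706]
force: [-0.7, -4.5, -0.1]
gripper_width: 0.198
t 6.6 pos [ 0.5191 -0.0182  0.2645] F [-0.71 -4.46 -0.06] q [-0.19  0.29 -0.34  0.94 -0.    1.47] grip 16.9
tool axes x,y,z: [[0.0, -0.001, -1.0], [0.09, 0.996, -0.001], [0.996, -0.09, 0.0]]
zyaw -5.19 shift tool mm [  2.7 -98.2  -0.2] turn deg -0.09
```

```bash
for i in 1; do python3 -m jog '[[0,0.003,0,0],[0,0.003,0,0],[0,0.003,0,0],[0,0.003,0,0],[0,0.003,0,0]]'; python3 -m jog '[[0,0.003,0,0],[0,0.003,0,0],[0,0.003,0,0],[0,0.003,0,0],[0,0.003,0,0]]';  python3 -m jog '[[0,0.003,0,0],[0,0.003,0,0],[0,0.003,0,0],[0,0.003,0,0],[0,0,0,0]]'; done
```

```text
time: 7.02
eef_pos: [0.5204, -0.0033, 0.2643]
ee_rot: [0.031, 0.706, -0.033, 0.706]
force: [-0.9, -5.0, -2.1]
gripper_width: 0.199
time: 7.43
eef_pos: [0.5216, 0.0121, 0.2642]
ee_rot: [0.032, 0.707, -0.032, 0.706]
force: [-1.1, -4.5, -2.2]
gripper_width: 0.198
time: 7.85
eef_pos: [0.5227, 0.0247, 0.2643]
ee_rot: [0.032, 0.707, -0.031, 0.706]
force: [-0.5, -0.5, -3.3]
gripper_width: 0.199
```

```bash
python3 -m jog '[[0,0.003,0,0],[0,0.003,0,0],[0,0.003,0,0],[0,0.003,0,0],[0,0.002,0,0]]'; python3 -m jog '[[0.003,0,0,0],[0.003,0,0,0],[0.003,0,0,0],[0.002,0,0,0],[0,0,0,0]]';  python3 -m jog '[[0.001,0,0,0],[0.001,0,0,0],[0,0,0,0]]'
```

```text
time: 8.27
eef_pos: [0.5241, 0.0382, 0.2645]
ee_rot: [0.032, 0.706, -0.032, 0.706]
force: [-0.8, -0.9, -2.3]
gripper_width: 0.201
time: 8.68
eef_pos: [0.5238, 0.0378, 0.2528]
ee_rot: [0.032, 0.707, -0.032, 0.706]
force: [-1.1, -0.3, -1.1]
gripper_width: 0.199
time: 8.93
eef_pos: [0.524, 0.0377, 0.2513]
ee_rot: [0.032, 0.706, -0.032, 0.706]
force: [-1.3, -1.0, -1.7]
gripper_width: 0.2
```

```bash
for k in 1; do python3 -m jog '[[0.001,0,0,0],[0.001,0,0,0],[0,0,0,0]]'; python3 -m jog '[[0.001,0,0,0],[0.001,0,0,0],[0,0,0,0]]'; python3 -m jog '[[0.001,0,0,0],[0,0,0,0]]'; done
```

```text
time: 9.18
eef_pos: [0.524, 0.0379, 0.2493]
ee_rot: [0.032, 0.706, -0.032, 0.706]
force: [0.5, -0.3, -1.0]
gripper_width: 0.193
time: 9.43
eef_pos: [0.5241, 0.0378, 0.2474]
ee_rot: [0.032, 0.706, -0.032, 0.706]
force: [-0.4, 0.0, 0.2]
gripper_width: 0.2
time: 9.6
eef_pos: [0.5241, 0.0378, 0.2464]
ee_rot: [0.032, 0.706, -0.032, 0.707]
force: [0.2, -0.6, 2.0]
gripper_width: 0.202
```

```bash
python3 -m jog '[[0,0.002,0,0],[0,0.002,0,0],[0,0.002,0,0],[0,0.002,0,0]]'; for k in 1 2 3; do python3 -m jog '[[0,0.002,0,0],[0,0.002,0,0],[0,0,0,0]]'; done | grep -v -e rot -e grip;python3 -c "
from h import *
plan([.510,-.116,.262],84.9)"
```

```text
time: 9.93
eef_pos: [0.5248, 0.046, 0.2465]
ee_rot: [0.032, 0.706, -0.032, 0.706]
force: [0.3, -1.4, 1.1]
gripper_width: 0.202
time: 10.18
eef_pos: [0.5251, 0.0503, 0.2464]
force: [0.1, 0.3, 0.5]
time: 10.43
eef_pos: [0.5255, 0.0541, 0.2464]
force: [0.8, 0.5, 0.9]
time: 10.68
eef_pos: [0.5259, 0.0581, 0.2464]
force: [-0.8, 0.8, 1.1]
t 10.6833 pos [0.5259 0.0581 0.2464] F [-0.78  0.83  1.08] q [-0.04  0.33 -0.34  0.9   0.    1.62] grip 16.7
tool axes x,y,z: [[0.0, 0.0, -1.0], [0.089, 0.996, 0.0], [0.996, -0.089, 0.0]]
zyaw -5.13 shift tool mm [ -15.7 -174.8   -0.2] turn deg -0.03
```

```bash
for k in 1 2 3 4 5 6 7 8; do python3 -m jog '[[0,0.001,0,0]]'; done | grep -E "pos|force"
```

```text
eef_pos: [0.5259, 0.0588, 0.2464]
force: [-0.2, -2.0, 0.4]
eef_pos: [0.526, 0.0597, 0.2464]
force: [-0.1, -0.2, 1.9]
eef_pos: [0.5261, 0.0607, 0.2464]
force: [1.1, -1.4, 1.3]
eef_pos: [0.5262, 0.0617, 0.2464]
force: [0.6, -0.3, 1.3]
eef_pos: [0.5263, 0.0627, 0.2464]
force: [-0.1, -1.4, 0.9]
eef_pos: [0.5263, 0.0638, 0.2464]
force: [0.1, -1.4, 1.6]
eef_pos: [0.5265, 0.0648, 0.2464]
force: [-0.2, -0.6, 1.8]
eef_pos: [0.5266, 0.0658, 0.2464]
force: [0.9, -1.0, 0.1]
```

```bash
for k in 1 2 3 4 5 6; do python3 -m jog '[[0,0.001,0,0]]'; done | grep -E "pos|force"
```

```text
eef_pos: [0.5266, 0.0668, 0.2464]
force: [-0.2, -1.6, 1.0]
eef_pos: [0.5267, 0.0678, 0.2464]
force: [-0.2, -1.0, 1.1]
eef_pos: [0.5268, 0.0688, 0.2464]
force: [-0.5, -1.2, 1.4]
eef_pos: [0.5269, 0.0698, 0.2464]
force: [-0.7, -2.1, 1.1]
eef_pos: [0.527, 0.0708, 0.2464]
force: [-0.1, 0.0, 0.7]
eef_pos: [0.5271, 0.0718, 0.2464]
force: [-0.7, -1.1, 1.7]
```

```bash
for k in 1 2 3 4 5 6; do python3 -m jog '[[0,0.001,0,0]]'; done | grep -E "pos|force"
```

```text
eef_pos: [0.5272, 0.0728, 0.2464]
force: [0.1, -0.6, 1.2]
eef_pos: [0.5273, 0.0738, 0.2464]
force: [-0.5, -1.4, 1.2]
eef_pos: [0.5274, 0.0748, 0.2464]
force: [-0.2, -0.5, 1.2]
eef_pos: [0.5274, 0.0758, 0.2464]
force: [-0.6, -1.9, 1.0]
eef_pos: [0.5275, 0.0768, 0.2464]
force: [-0.1, -1.9, 1.6]
eef_pos: [0.5276, 0.0777, 0.2464]
force: [0.7, -1.0, 1.1]
```

```bash
for k in 1 2 3 4 5; do python3 -m jog '[[0,0.001,0,0]]'; done | grep -E "pos|force"
```

```text
eef_pos: [0.5277, 0.0787, 0.2464]
force: [0.2, -2.6, 2.1]
eef_pos: [0.5278, 0.0796, 0.2464]
force: [0.7, -1.3, 1.5]
eef_pos: [0.5279, 0.0806, 0.2464]
force: [-0.4, -4.0, 0.8]
eef_pos: [0.528, 0.0816, 0.2464]
force: [-0.5, -3.4, 0.9]
eef_pos: [0.528, 0.0826, 0.2463]
force: [0.3, -2.9, 1.9]
```

```bash
for k in 1 2; do python3 -m jog '[[0,0.001,0,0]]'; done | grep -E "pos|force"; for k in 1 2 3 4 5 6; do python3 -m jog '[[0,0,0,0]]'; done | grep -E "pos|force"
```

```text
eef_pos: [0.5281, 0.0835, 0.2464]
force: [-0.3, -3.0, 1.3]
eef_pos: [0.5282, 0.0845, 0.2464]
force: [-1.0, -3.6, 2.0]
eef_pos: [0.5283, 0.0847, 0.2463]
force: [-1.1, -2.2, 0.8]
eef_pos: [0.5283, 0.0847, 0.2464]
force: [-1.3, -3.0, 1.7]
eef_pos: [0.5283, 0.0847, 0.2464]
force: [-0.8, -1.8, 1.0]
eef_pos: [0.5283, 0.0847, 0.2464]
force: [-0.8, -2.9, 1.3]
eef_pos: [0.5282, 0.0846, 0.2464]
force: [-0.2, -2.9, 1.4]
eef_pos: [0.5282, 0.0846, 0.2464]
force: [-0.8, -1.4, 1.4]
```

```bash
for k in 1 2 3; do python3 -m jog '[[0,0.001,0,0]]'; done | grep -E "pos|force"; for k in 1 2 3 4 5 6; do python3 -m jog '[[0,0,0,0]]'; done | grep -E "force"
```

```text
eef_pos: [0.5283, 0.0854, 0.2464]
force: [0.3, -3.7, 0.8]
eef_pos: [0.5284, 0.0864, 0.2464]
force: [-1.2, -3.7, 1.3]
eef_pos: [0.5285, 0.0875, 0.2464]
force: [-0.3, -4.8, 1.5]
force: [-0.1, -4.5, 1.6]
force: [0.1, -3.4, 0.8]
force: [-0.2, -3.8, 1.5]
force: [-0.3, -2.8, 2.3]
force: [-0.7, -3.8, 1.8]
force: [-0.2, -3.5, 0.2]
```

Contact is clear: about 3.6 N, held 0.5 s. I'll ease back slowly so the release doesn't spring the punty out.

```bash
python3 -m jog '[[0,-0.0005,0,0],[0,-0.0005,0,0],[0,-0.0005,0,0],[0,-0.0005,0,0],[0,-0.0005,0,0]]'|grep force;  python3 -m jog '[[0,-0.0005,0,0],[0,-0.0005,0,0],[0,-0.0005,0,0],[0,-0.0005,0,0],[0,0,0,0]]'|grep -E "pos|force"; for k in 1 2 3 4 5 6 7 8; do python3 -m jog '[[0,0,0,0]]'; done | grep -E "force"
```

```text
force: [-0.0, -1.4, 1.0]
eef_pos: [0.5281, 0.0831, 0.2464]
force: [0.2, -1.5, 1.7]
force: [0.4, -0.6, 1.3]
force: [-0.3, -0.6, 1.5]
force: [0.2, -0.2, 1.9]
force: [1.0, -1.5, 1.8]
force: [0.5, -1.5, 0.8]
force: [0.9, -0.9, 1.6]
force: [0.8, -0.4, 0.7]
force: [0.3, -0.7, 1.6]
```

```bash
python3 -m jog '[[0,-0.0005,0,0],[0,-0.0005,0,0],[0,-0.0005,0,0],[0,-0.0005,0,0],[0,-0.0005,0,0]]'|grep force;  python3 -m jog '[[0,0,0,0],[0,0,0,0],[0,0,0,0],[0,0,0,0],[0,0,0,0]]'|grep -E "pos|force"; python3 -m jog '[[0,0,0,0],[0,0,0,0],[0,0,0,0],[0,0,0,0],[0,0,0,0]]' 0.06; python3 -m jog '[[0,0,0,0],[0,0,0,0],[0,0,0,0],[0,0,0,0],[0,0,0,0]]' 
python3 -c "
from h import *
d=get_image('wrist');cv2.imwrite('pics/w4.png',d['color'][:,:,::-1])
d=get_image('scene');cv2.imwrite('pics/s4.png',d['color'][:,:,::-1])"
```

```text
force: [0.0, 0.3, 0.3]
eef_pos: [0.5279, 0.0806, 0.2463]
force: [0.5, -0.1, 1.8]
time: 16.93
eef_pos: [0.5278, 0.0806, 0.2463]
ee_rot: [0.032, 0.706, -0.032, 0.706]
force: [0.5, -0.2, 0.9]
gripper_width: 0.704
time: 17.35
eef_pos: [0.5279, 0.0806, 0.2464]
ee_rot: [0.032, 0.706, -0.032, 0.706]
force: [-1.1, 0.2, 0.5]
gripper_width: 0.698
```

View pics/w4.png

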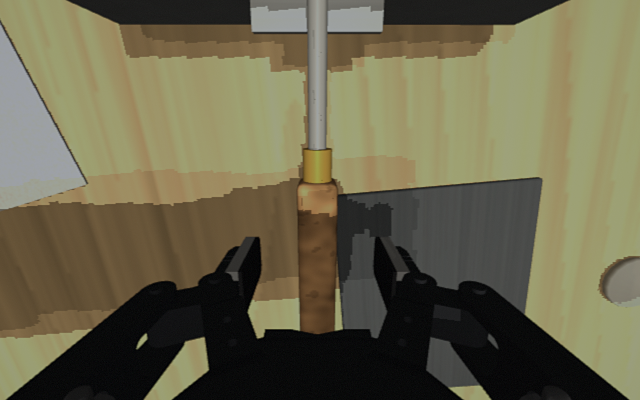

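Wrist view: the jaws at (240,270) and (395,270) are open and clear of the handle at (318,260). The rod runs straight over the lip at (317,15). Next I'll rise straight up.

```bash
python3 -m jog '[[-0.01,0,0,0],[-0.02,0,0,0],[-0.03,0,0,0],[-0.03,0,0,0],[-0.02,0,0,0]]'; python3 -m jog '[[-0.01,-0.02,0,0],[-0.01,-0.03,0,0],[0,-0.03,0,0],[0,-0.02,0,0],[0,0,0,0]]'
cat > e.py <<'E'
from h import *
d=get_image('wrist');cv2.imwrite('pics/w5.png',d['color'][:,:,::-1])
P=cloud(d);hsv=cv2.cvtColor(d["color"],cv2.COLOR_RGB2HSV).astype(int)
m=(P[...,2]>.07)&(P[...,2]<.115)&(hsv[...,1]>100)&(hsv[...,0]<30)&(abs(P[...,0]-.527)<.04)
g=P[m];f=np.array([.5385,.2025]);u=np.array([.0893,.996]);s=(g[:,:2]-f)@u;w=(g[:,:2]-f)@[.996,-.0893]
print("handle s",np.percentile(s,[.5,50,99.5]).round(4),"w slope",np.polyfit(s,w,1).round(4),"top z slope",np.polyfit(s,g[:,2],1).round(4),"z",np.percentile(g[:,2],[5,50,95]).round(4))
E
python3 e.py
```

```text
time: 17.87
eef_pos: [0.5281, 0.0807, 0.3599]
ee_rot: [0.032, 0.705, -0.032, 0.708]
force: [0.6, 0.3, 0.3]
gripper_width: 0.702
time: 18.28
eef_pos: [0.5188, -0.0218, 0.3776]
ee_rot: [0.033, 0.706, -0.034, 0.707]
force: [-0.5, 0.0, 0.1]
gripper_width: 0.701
handle s [-0.1791 -0.1236 -0.0713] w slope [0.007  0.0016] top z slope [-0.0133  0.0957] z [0.0947 0.0976 0.0989]
```

View pics/w5.png

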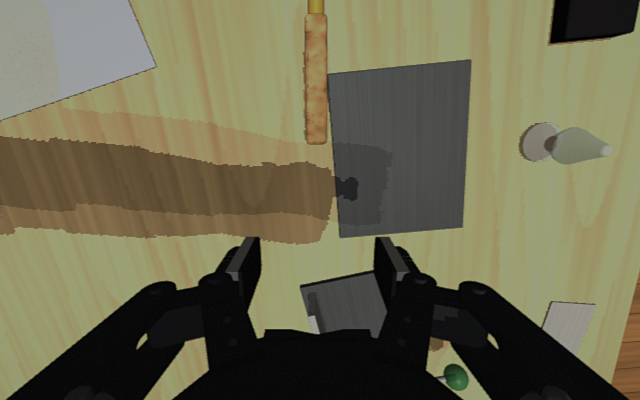

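Wrist view: the handle at (316,80) lies straight. The ornament (560,145) and the green bead (456,377) are in place. The handle's rear end is at -179 mm, which puts the bead at about 121 mm, matching the felt contact at about 120 mm. One last look at the port, plus a stillness check.

```bash
python3 -m jog '[[-0.01,-0.02,0,0],[0,-0.03,0,0],[0,-0.03,0,0],[0,-0.02,0,0],[0,0,0,0]]'|grep pos; python3 -m jog '[[0,0,0,0],[0,0,0,0],[0,0,0,0],[0,0,0,0],[0,0,0,0]]'|grep time
python3 - <<'E'
from h import *
d=get_image("scene");P=cloud(d);hsv=cv2.cvtColor(d["color"],cv2.COLOR_RGB2HSV).astype(int)
cv2.imwrite("pics/c6.png",cv2.resize(d["color"][80:230,220:370,::-1],(600,600),interpolation=2))
f=np.array([.5385,.2025]);u=np.array([.0893,.996]);s=(P[...,:2]-f)@u;w=(P[...,:2]-f)@np.array([.996,-.0893])
m=(abs(w)<.02)&(s<-.06)&(s>-.25)&(P[...,2]>.08)&(P[...,2]<.11)
print("handle rear/front s",np.percentile(s[m],[.5,99]).round(4),m.sum())
m=(abs(w)<.024)&(s>.005)&(s<.1)&(P[...,2]>.08)&(P[...,2]<.145)
for a,b in sorted(zip(P[...,2][m],s[m]))[::6]:print(f"{a:.3f}/{b:.3f}",end=" ")
E
```

```text
eef_pos: [0.51, -0.1206, 0.3867]
time: 19.17
handle rear/front s [-0.1816 -0.0634] 272
0.080/0.027 0.082/0.008 0.082/0.020 0.083/0.018 0.083/0.008 0.083/0.026 0.083/0.022 0.084/0.009 0.084/0.015 0.085/0.024 0.085/0.013 0.086/0.008 0.086/0.012 0.087/0.009 0.088/0.016 0.089/0.009 0.090/0.022 0.091/0.015 0.092/0.009 0.096/0.021 0.101/0.019
```

View pics/c6.png

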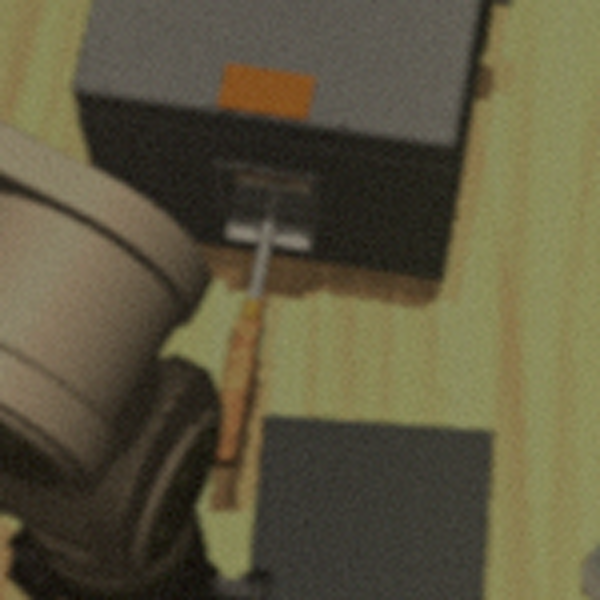

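```bash
python3 -c "
from bench import *
s=read_state();print(s['time'],s['force'],s['gripper_width']);print(close_job())"
```

```text
19.2167 [ 0.23677285 -0.22170502  0.36696779] 0.7011592716284928
the job is handed in; nothing more can be done
None
```

I loaded the amber punty into the kiln bead first, released it, and handed the job in at 19.2 s. No verdict came back.

**What I did:** I lifted the punty off the stand, turned it to the kiln axis, and pushed the flap open with the bead at about 4.5–5 N. I then lowered it until I felt light contact with the sill and hearth. I slid it on until the force rose at a bead depth of about 120 mm and held about 3.6 N for half a second. Before letting go I eased back to about 2 mm of buffer compression, then raised the arm clear.

**Last checks:**
- **Punty:** it lies level (slope about 0.01) and within 0.01 rad of the kiln axis. The wrist camera puts the bead about 121 mm behind the front face, which agrees with where I felt the buffer.
- **Camera disagreement:** the scene camera reads the handle end 2–3 mm farther out than the wrist camera, about the size of that camera's offset earlier. The bead sitting against the buffer is therefore inferred from the felt contact and the release under slight compression. I could not see it directly.
- **Flap:** it looks shut above the rod in the last picture. The depth readings there are sparse, but none lie deeper than its closed plane.
- **Green punty and ornament:** I kept well clear of both, and they looked undisturbed in the last wrist picture. I did not measure their positions again.

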